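# Seat the filter cover of the wax-fume extractor

## Robot

A 6-joint arm with a two-finger parallel gripper is mounted at the origin on the work surface. World frame = base frame: x ahead of the robot, y to its left, z up, the work surface at z = 0. Lengths are in m, angles in degrees, forces in N, time in s.
With the tool pointing down it reaches from about 0.25 to 0.775 m from the base axis. Payload 4 kg.
Tool frame: the origin (TCP) lies at the very end of the fingers, on their centre line; the grasp point (between the pads) lies 19 mm behind it; z points along the fingers, x is the direction in which the jaws open and shut, and the axes are right-handed (so a half turn about z gives the same grasp; the last joint's range is limited). The gripper opens to 85 mm and grips with 20 to 120 N. Pads are 22 mm wide; open, the fingers measure 114 mm over their backs; the gripper's body (76 mm by 85 mm) begins 54 mm behind the grasp point. The pads swing forward as they close: fully open they stand 13 mm farther back than shut.
Start: joints at [69.093, 4.996, 78.535, -0, 96.463, -5.907], TCP at [0.142, 0.531, 0.231] pointing down, gripper open.
Joint ranges: [-177.83, 177.83], [-43.37, 116.18], [15.69, 146.23], [-61.86, 241.86], [9.47, 152.12], [-147.06, 147.06]. Speed limits (degrees/s): [159.86, 159.86, 180, 180, 180, 180].

## Interface

Orientations are given as [roll, pitch, yaw] about the fixed x, y, z axes, in that order (R = Rz(yaw) Ry(pitch) Rx(roll)).
In Python, from plant import manip gives the robot as it stands.
- The arm moves only by the tool drive_tool, never from a script. Its argument "commands" is a list that holds one entry, the list of rows, each a list of 7 numbers: the turn, a rotation vector about the world's x, y, z as a fraction of full scale, then the shift along the world's x, y, z as a fraction of full scale, then the gripper's target within -1 to 1 (fully open at 1, half-way at 0, shut at -1). A call has 1 to 12 rows; each row shifts and turns the commanded pose from where the row before left it; what a row does not reach is not made up. Full scale, the value 1, is 4 cm for a shift and 6 degrees for a turn. A row lasts 1/10 s, in which the tool goes at most 50 mm and 8.59 degrees, less where a joint would pass 70% of its speed; a pose out of reach is approached as far as the arm can. A call with a number of a shift or a turn outside -1 to 1 is refused whole. A call with a gripper value outside its range is refused whole. The fingers move at their own pace and stop on an object; "squeeze" is the grip in N (left out, the last holds). Time passes only in rows, so rows that do not move let the fingers close. It gives the time, the measured TCP pose, the force and the opening at its end, in the units of the state.
- manip.get_obs(): the state, without advancing time (a new reading comes with each control period).
- manip.camera(name): name is "scene" or "top"; returns (picture, depth): 480x640x3 uint8, red, green, blue; 480x640 float32, m along the optical axis (not along the pixel's ray), 0 where there is no reading.
- manip.camera_model(name): a dict with "intrinsics" (3x3 intrinsics, pixels), "rvec" (rotation vector, rad) and "tvec" (3), from world to camera coordinates, as OpenCV has them. Camera axes: x right, y down, z forward; pixel columns grow to the right and rows downward; lengths in m; the calibration is good to about 2 mm. A picture is of the moment at which its call begins. camera_model takes no time and is no camera call.
- manip.hand_in(): hands the job in, once; it reports no verdict.
The state is a dict: "clock": time; "q": joint angles; "dq": joint speeds; "joint_torque": joint torques, N m; "eef_pos": TCP position; "ee_rot": TCP orientation; "ft_force": force on the tool from outside, world axes, zero at the start; "ft_torque": the same for the moment, N m; "finger_gap": opening from 0.0 (shut) to 1.0 (fully open).
Only numpy, scipy, OpenCV 4.12 (cv2) and the standard library are available. Lean on these libraries where they do the work, as an engineer would, in place of code of your own. Each camera call takes 0.05 s, during which the arm holds its last target.

## Task

The black three-armed filter cover of the wax-fume extractor sits loose on its stud. With a fingertip, push it round until the notch in its rim stands over the locating pin by the red bracket, then press it straight down until it is fully home, and take the hand away. Do not lift the cover or force it, and leave the tin, wax block, brush and cork around it where they are.

Things in the scene. Friction and masses are not known exactly. Their poses are not given: they have to be found in the camera images.
- extractor: Wax-fume extractor: grey square housing 260 x 260 mm with a white top and a round grey collar, fixed to the bench. Origin at the centre of its underside on the bench, z up; switch, red bracket and pin are at its front, -x. Collar and pleated white filter face lie 86 mm above the bench. The cover turns about the vertical line through the origin.
- cover: Filter cover: black disc 180 mm across, 8 mm thick, captive on the extractor's centre stud; turns either way without end (friction 0.05 N m, stays where left). Origin at the centre of its underside, 98 mm above the bench at the start, 86 mm when home; z up, x points to the notch. Rim from 76 to 90 mm radius; three arms 14 mm wide, 8 mm thick, at 0 (notch, orange mark), 120 and 240 degrees from x.
- hub (a point): Centre of the top of the cover's round hub (36 mm across, 28 mm flat on top, 20 mm above the cover's underside), the place to press. Between hub, arms and rim are three open windows, 58 mm wide radially, with the filter face 20 mm below the cover's flat top at the start: a shut gripper's tips can reach in and push an arm sideways.
- notch (a point): Centre of the cover's rim notch, 86 mm from the axis at the level of the cover's underside. The notch is 14 mm wide and cut in from the rim to 79 mm radius.
- pin (a point): Rounded top of the fixed steel locating pin, 10 mm diameter, 86 mm from the axis, 97.5 mm above the bench, at the inner side of a red bracket (10 mm wide, 13 mm deep, top 114 mm above the bench) just outside the rim. Until the notch is over it, the pin stops the cover from going down; its round top guides in a notch up to about 3 mm off.
- cover_press (a joint): How far the cover has been pressed down, m: 0 at the start (riding up on the stud's snug seal), 0.012 when fully home, negative if lifted. It stays where it is left; pushing it down takes about 6 N once the notch is over the pin.
- tin: round wax tin, 60 mm across, 65 mm tall, standing beside the extractor. Loose; origin at the centre of its underside. Leave alone.
- wax_orange: orange block of ski wax, 50 x 100 x 25 mm, beside the extractor. Loose; origin at the centre of its underside. Leave alone.
- steel_brush: dark wooden hand brush with stainless bristles, 60 x 120 x 40 mm, beside the extractor. Loose; origin at the centre of its underside. Leave alone.
- cork_block: cork block, 50 x 100 x 35 mm, beside the extractor. Loose; origin at the centre of its underside. Leave alone.

How it is judged (in metres and radians):
At the end, for the whole second after the job is handed in: The cover is pressed at least 10.5 of its 12 mm down with its notch within 4 mm of the pin (seen from above) and is at rest; the tin, wax block, brush and cork block are within 30 mm of where it started (value of joint cover_press above 0.0105 m and horizontal distance between notch and pin below 0.004 m and angular speed of cover below 0.05 rad/s and distance of each of tin, wax_orange, steel_brush, cork_block from where it was at the start of the episode below 0.03 m); the robot touches nothing.
It fails at once if the cover is lifted more than 5 mm (value of joint cover_press below -0.005 m).
It fails at once if the cover is forced: the hand bears on it with more than 60 N (contact force between the arm and cover above 60 N).
It fails at once if another thing is moved more than 30 mm (distance of any of tin, wax_orange, steel_brush, cork_block from where it was at the start of the episode above 0.03 m).
It also fails if it takes over 51 s, if anything falls off the work surface, if the arm or the gripper's body presses on something with over 40 N, if the wrist force passes 120 N, or if a joint passes its speed limit or range.

## Working session

There is one attempt and no reset: what is moved stays moved. The work goes in short steps, Python scripts to look and compute and a tool call to move; the robot and the scene stay as the last step left them, time stands still between calls to the robot, and variables do not carry over. Pictures are saved under pics/ and viewed, and the job is handed in when it is done.

Besides the shell and the picture viewer there is one more tool, called after "Emit:" by a JSON object that holds its "method" and its "body". drive_tool: Moves the arm, as the interface text tells. Shift numbers are shares of 4 cm and turn numbers shares of 6 degrees, none past 1 either way. Its arguments: {"type":"object","properties":{"commands":{"type":"array","items":{"type":"array","items":{"type":"array","items":{"type":"number"}}}},"squeeze":{"type":"number"}},"required":["commands"]}

```bash
mkdir -p pics; ls
python3 - <<'E'
from plant import manip
import cv2,numpy as np
print(manip.get_obs())
for n in ["scene","top"]:
    p,d=manip.camera(n); cv2.imwrite(f"pics/{n}0.png",p[:,:,::-1]); np.savez(f"{n}0.npz",p=p,d=d)
    m=manip.camera_model(n); print(n,m)
E
```

```text
pics
{'clock': 0.0, 'q': array([ 6.90927173e+01,  5.03998881e+00,  7.86272714e+01, -7.56018044e-04,
        9.64619230e+01, -5.90770435e+00]), 'dq': array([-0.03155787,  0.01220141, -0.05801214,  0.03753958,  0.03989431,
       -0.01900631]), 'joint_torque': array([-1.34524045e-03, -3.51871490e+01, -3.13269639e+01, -3.22243905e-04,
        1.09885214e-02, -1.84079244e-05]), 'eef_pos': array([0.14217793, 0.53078038, 0.23010836]), 'ee_rot': array([-1.79987451e+02,  1.28574452e-01,  7.50003515e+01]), 'ft_force': array([-0.40086313, -0.73455405,  0.79898418]), 'ft_torque': array([-0.02301408, -0.01136908, -0.01412983]), 'finger_gap': 1.0039120639429753}
scene {'intrinsics': array([[572.30970595,   0.        , 317.43772142],
       [  0.        , 572.30970595, 243.42712103],
       [  0.        ,   0.        ,   1.        ]]), 'rvec': array([ 2.23473959,  0.91959442, -0.36877269]), 'tvec': array([-0.43162886, -0.19001378,  1.49014226])}
top {'intrinsics': array([[437.67933244,   0.        , 316.83679143],
       [  0.        , 437.67933244, 227.63227899],
       [  0.        ,   0.        ,   1.        ]]), 'rvec': array([ 2.13788649, -2.16282588,  0.21368669]), 'tvec': array([0.02142592, 0.56131724, 0.92989134])}
```

View pics/top0.png

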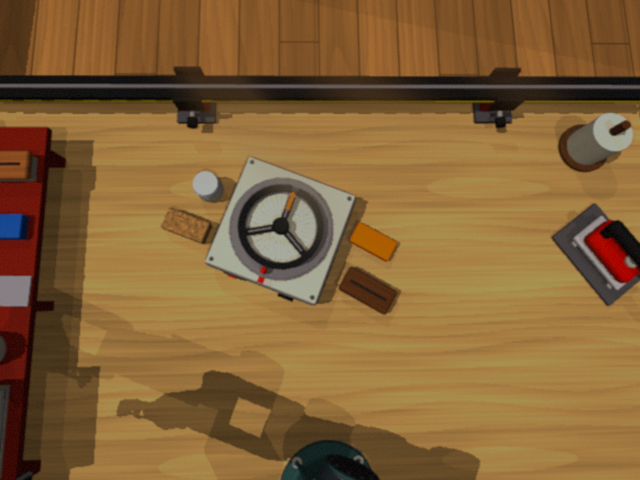

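View pics/scene0.png

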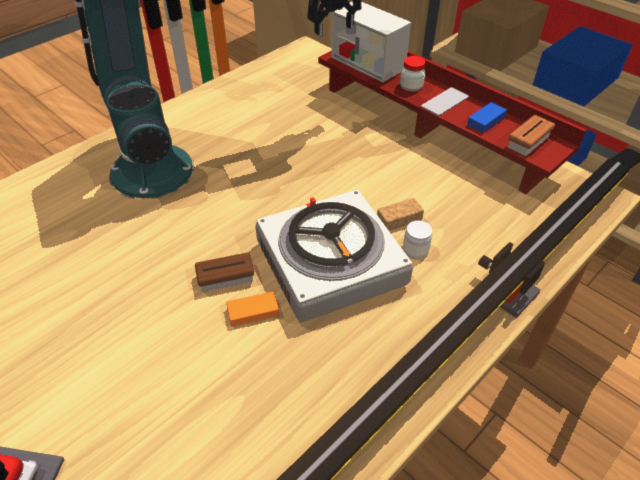

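The top view shows the hub near (281,226), the orange arm pointing up to about (291,195), and the red bracket near (263,272). The cover therefore needs about a half turn. Next I'll measure this precisely.

```bash
cat > h.py <<'E'
import numpy as np,cv2
from plant import manip
def cam(n):
    m=manip.camera_model(n); R=cv2.Rodrigues(np.array(m["rvec"]))[0]; return np.array(m["intrinsics"]),R,np.array(m["tvec"]).ravel()
def px2w(n,uv,z):
    K,R,t=cam(n); uv=np.atleast_2d(uv).astype(float)
    r=(np.linalg.inv(K)@np.c_[uv,np.ones(len(uv))].T).T@R   # world dirs
    c=-R.T@t
    return c+r*((z-c[2])/r[:,2])[:,None]
def w2px(n,P):
    K,R,t=cam(n); return cv2.projectPoints(np.atleast_2d(P).astype(float),cv2.Rodrigues(R)[0],t,K,None)[0][:,0]
E
python3 - <<'E'
from h import *
for n,c in [("top",(281,226)),("scene",(333,238))]:
    z=np.load(n+"0.npz"); p=z["p"];d=z["d"]
    hsv=cv2.cvtColor(p,cv2.COLOR_RGB2HSV)
    x0,y0=c[0]-80,c[1]-75
    crop=p[y0:y0+150,x0:x0+160]; cv2.imwrite(f"pics/{n}_crop0.png",cv2.resize(crop,(800,750)[:2] if 0 else (640,600),interpolation=cv2.INTER_CUBIC)[:,:,::-1])
    roi=np.zeros(p.shape[:2],bool); roi[c[1]-62:c[1]+62,c[0]-62:c[0]+62]=1
    h,s,v=hsv[...,0].astype(int),hsv[...,1],hsv[...,2]
    red=roi&((h<4)|(h>176))&(s>150)&(v>60)
    org=roi&(h>=8)&(h<=15)&(s>170)&(v>100)
    for nm,mk in [("red",red),("org",org)]:
        nn,l,st,ce=cv2.connectedComponentsWithStats(mk.astype(np.uint8))
        for i in range(1,nn):
            if st[i,4]>5: print(n,nm,st[i],ce[i],np.median(d[l==i]))
# housing corner screws / disc circle in top: filter face
z=np.load("top0.npz");p=z["p"]
g=cv2.cvtColor(p,cv2.COLOR_RGB2GRAY)
for zz in (0.118,0.106): print(zz,px2w("top",[[281,226],[291,200],[263,270],[262,280]],zz))
E
```

```text
top red [260 267   7   7  34] [263.02941176 269.85294118] 0.89038074
top red [257 277   7   6  31] [260.38709677 279.5483871 ] 0.91870135
top org [286 192  10  18  73] [290.54794521 199.60273973] 0.92183566
scene red [307 198   8   9  28] [310.82142857 202.21428571] 1.247582
scene org [338 242  11  14  65] [343.32307692 249.09230769] 1.1496836
scene org [271 291   5   9  31] [272.70967742 295.48387097] 1.1748377
0.118 [[0.55363477 0.0911827  0.118     ]
 [0.60834591 0.07037024 0.118     ]
 [0.46367533 0.12758448 0.118     ]
 [0.44359419 0.12947392 0.118     ]]
0.106 [[0.55568531 0.09176169 0.106     ]
 [0.61113386 0.07066872 0.106     ]
 [0.46451336 0.12865411 0.106     ]
 [0.44416157 0.13056901 0.106     ]]
```

View pics/top_crop0.png

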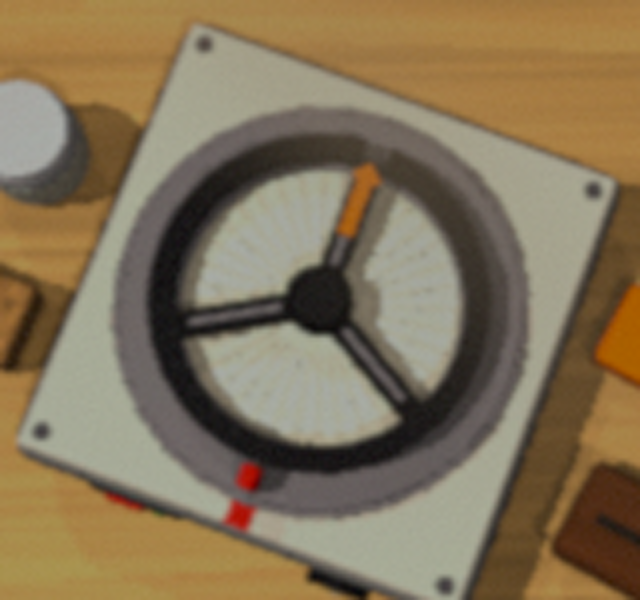

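View pics/scene_crop0.png

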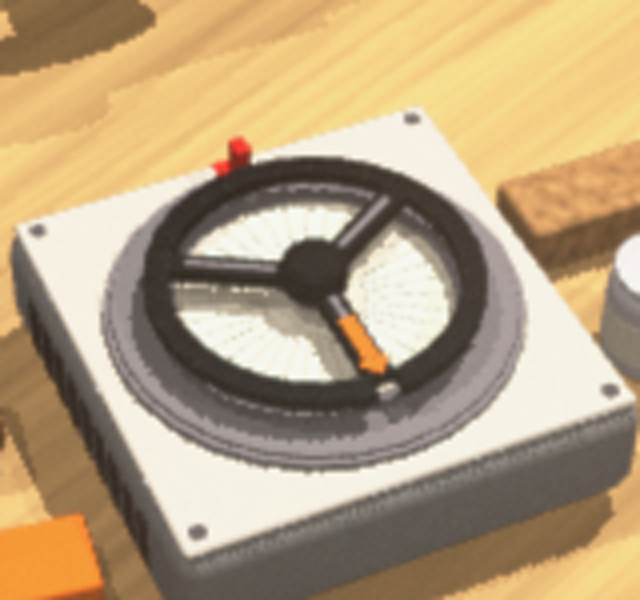

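Run:
```python
from h import *
z=np.load("top0.npz");p,d=z["p"],z["d"]
c=lambda a,o:np.array(a)/4+np.array(o)-0.375
tp=c([(204,44),(594,190),(445,586),(41,431)],(201,151))
sc=c([(411,118),(609,390),(197,532),(37,230)],(253,163))
for nm,q,n in [("top",tp,"top"),("scene",sc,"scene")]:
    for zz in (0.080,0.086):
        w=px2w(n,q,zz); print(nm,zz,w[:,:2].round(4).tolist(),"mean",w.mean(0)[:2].round(4), "sides",np.linalg.norm(np.roll(w,-1,0)-w,axis=1).round(4))
        for e in (np.roll(w,-1,0)-w): print(round(np.degrees(np.arctan2(e[1],e[0])),2),end=" ")
        print()
print("hub top",px2w("top",c([(320,299)],(201,151)),0.118),px2w("scene",c([(314,264)],(253,163)),0.118))
print("hubtop depth check")
K,R,t=cam("top")
def dep(n,u,v):
    D=np.load(n+"0.npz")["d"]; K,R,t=cam(n); zz=np.median(D[v-1:v+2,u-1:u+2]); 
    return R.T@(np.linalg.inv(K)@[u,v,1]*zz-t)
print(dep("top",281,226),dep("scene",331,229))
print("bracket depth",dep("top",263,270), "filter",dep("top",260,215), "white",dep("top",255,165),"white",dep("top",340,205))
print("bracket top",px2w("top",[[263.03,269.85]],0.114),px2w("scene",[[253+237/4,163+150/4]],0.11))
print("arrow",px2w("top",[[290.5,199.6]],0.106),px2w("scene",[[343.3,249.1]],0.106))
print("notch",px2w("scene",[[253+388/4-.4,163+388/4-.4]],0.104))
```

```text
top 0.08 [[0.7041, 0.1573], [0.6205, -0.0553], [0.4084, 0.0286], [0.4921, 0.2407]] mean [0.5563 0.0928] sides [0.2284 0.2281 0.228  0.2278]
-111.47 158.42 68.46 -21.49 
top 0.086 [[0.7021, 0.1566], [0.6191, -0.0546], [0.4083, 0.0287], [0.4915, 0.2395]] mean [0.5553 0.0925] sides [0.2269 0.2266 0.2266 0.2263]
-111.47 158.42 68.46 -21.49 
scene 0.08 [[0.4925, 0.24], [0.7044, 0.1562], [0.6209, -0.0553], [0.4093, 0.0287]] mean [0.5568 0.0924] sides [0.2278 0.2274 0.2277 0.2271]
-21.57 -111.53 158.37 68.48 
scene 0.086 [[0.4969, 0.2347], [0.7073, 0.1516], [0.6244, -0.0584], [0.4142, 0.0249]] mean [0.5607 0.0882] sides [0.2262 0.2258 0.2261 0.2255]
-21.57 -111.53 158.37 68.48 
hub top [[0.55494733 0.09195225 0.118     ]] [[0.56052721 0.08822152 0.118     ]]
hubtop depth check
[0.55372301 0.09120761 0.11748361] [0.5605835  0.08780887 0.11724311]
bracket depth [0.46404502 0.12805633 0.11270631] filter [0.58358821 0.13763309 0.08485007] white [0.69633753 0.14980163 0.08010007] white [ 0.60548621 -0.03507186  0.07922892]
bracket top [[0.46425805 0.12788207 0.114     ]] [[0.4660049  0.12749528 0.11      ]]
arrow [[0.61200552 0.07171802 0.106     ]] [[0.61010526 0.07224478 0.106     ]]
notch [[0.63715528 0.06164769 0.104     ]]
```

Measurements from both cameras:

| Quantity | Value |
|---|---|
| Axis | (0.5565, 0.0926) |
| Pin direction | 158.5° |
| Notch direction | about -20.8° |
| Turn needed | about 180° |

I'll push the 99° arm clockwise with the shut fingers, turning the tool along with the arm. First I'll shut the gripper and move over the window.

Emit:
{"method": "drive_tool", "body": {"commands": [[[0,0,0.4,0.5,-0.5,0,-1],[0,0,0.4,0.7,-0.75,0,-1],[0,0,0.4,0.8,-0.85,0,-1],[0,0,0.4,0.8,-0.85,0,-1],[0,0,0.4,0.8,-0.85,0,-1],[0,0,0.4,0.8,-0.85,0,-1],[0,0,0.4,0.8,-0.85,0,-1],[0,0,0.4,0.8,-0.85,0,-1],[0,0,0.4,0.8,-0.85,0,-1],[0,0,0.4,0.8,-0.85,0,-1],[0,0,0,0.8,-0.85,0,-1],[0,0,0,0.8,-0.85,0,-1]]], "squeeze": 30}}

```text
clock: 1.3
eef_pos: [0.5111, 0.1396, 0.2308]
ee_rot: [-180.0, -0.0, 99.0]
ft_force: [0.3, 0.8, 1.1]
finger_gap: 0.0
```

Emit:
{"method": "drive_tool", "body": {"commands": [[[0,0,0,0.2,-0.15,-0.6,-1],[0,0,0,0,0,-0.8,-1],[0,0,0,0,0,-0.8,-1],[0,0,0,0,0,-0.4,-1],[0,0,0,0,0,0,-1]]]}}

```text
clock: 1.8
eef_pos: [0.5158, 0.1348, 0.1232]
ee_rot: [-179.5, -0.0, 99.0]
ft_force: [-0.8, 0.1, -0.5]
finger_gap: -0.002
```

```bash
cat > look.py <<'E'
from h import *
import sys
k=sys.argv[1]
p,d=manip.camera("top"); np.savez(f"top{k}.npz",p=p,d=d)
a=cv2.resize(p[151:301,201:361],(400,375),interpolation=cv2.INTER_CUBIC)
q,e=manip.camera("scene"); np.savez(f"scene{k}.npz",p=q,d=e)
b=cv2.resize(q[150:300,253:413],(400,375),interpolation=cv2.INTER_CUBIC)
cv2.imwrite(f"pics/L{k}.png",np.hstack([a,b])[:,:,::-1])
o=manip.get_obs(); print(o["clock"],o["eef_pos"].round(4),o["ee_rot"].round(1),o["ft_force"].round(2),o["ft_torque"].round(2),o["q"].round(1))
E
python3 look.py 1
```

```text
1.9 [0.5183 0.1353 0.1273] [-180.   -0.   99.] [ 0.33 -1.19  1.1 ] [0.02 0.01 0.03] [  8.6   5.7  89.7   0.   84.6 -90.4]
```

View pics/L1.png

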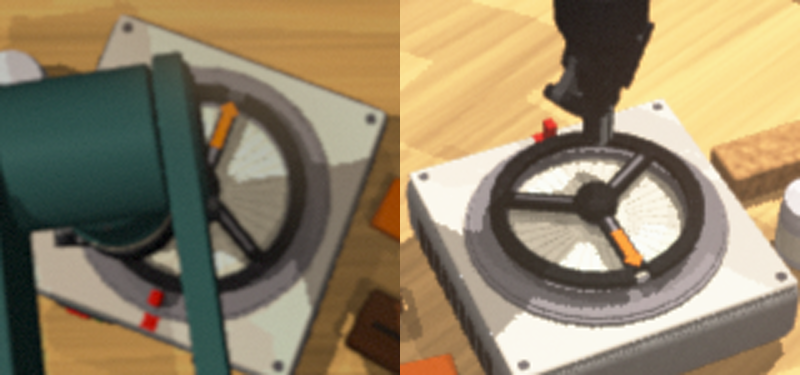

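The scene view shows the shut finger at about (603,147), above the window between the arm at upper right and the arm at left. The arrow is still at about (627,250). Now I'll lower it gently.

Emit:
{"method": "drive_tool", "body": {"commands": [[[0,0,0,0,0,-0.25,-1],[0,0,0,0,0,-0.25,-1],[0,0,0,0,0,-0.15,-1],[0,0,0,0,0,-0.15,-1],[0,0,0,0,0,0,-1]]]}}

```text
clock: 2.4
eef_pos: [0.5176, 0.1352, 0.0941]
ee_rot: [-179.9, -0.0, 99.0]
ft_force: [0.2, -0.3, -0.5]
finger_gap: -0.001
```

```bash
python3 look.py 2; python3 -c "
from h import *
print(w2px('scene',[[0.519,.134,.095],[.518,.135,.127]]))"
```

```text
2.5 [0.5184 0.1353 0.0953] [-180.   -0.   99.] [-0.56 -0.57  0.88] [-0.01 -0.01  0.  ] [  8.6   7.   92.    0.   80.9 -90.4]
[[331.77764189 215.86259714]
 [332.00615491 204.49020849]]
```

View pics/L2.png

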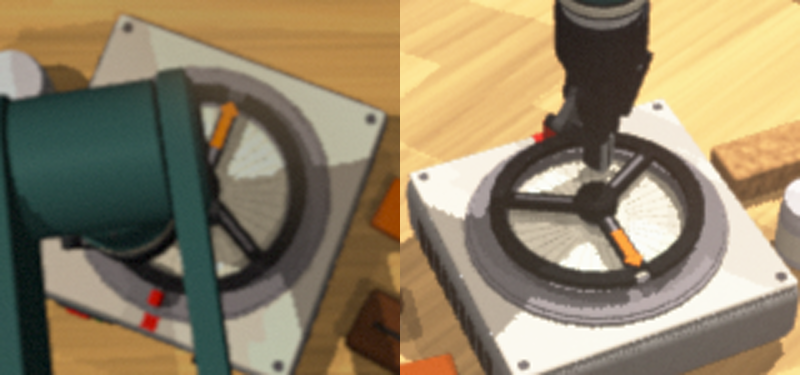

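```bash
cat > traj.py <<'E'
import numpy as np
C=np.array([.5565,.0926])
def P(a,r=.047,o=.018):
    a=np.radians(a);return C+r*np.array([np.cos(a),np.sin(a)])+o*np.array([-np.sin(a),np.cos(a)])
def go(cur,ang,n,step,**k):
    cur=np.array(cur,float)
    for i in range(n):
        ang+=step; t=P(ang,**k); dd=np.round((t-cur)/.04,2); cur=cur+dd*.04
        print([0,0,round(step/6,3),*dd.tolist(),0,-1],end=", ")
    print("\nend",cur,ang)
    return cur
if __name__=="__main__":
    c=np.array([.518,.135]); t=P(99); d=np.round((t-c)/.04/2,2); print("approach x2",d); c=c+d*.08
    a=99
    for k in range(3): c=go(c,a,12,-4.8); a-=57.6
E
python3 traj.py
```

```text
approach x2 [0.17 0.02]
[0, 0, -0.8, 0.09, 0.04, 0, -1], [0, 0, -0.8, 0.09, 0.04, 0, -1], [0, 0, -0.8, 0.11, 0.03, 0, -1], [0, 0, -0.8, 0.1, 0.03, 0, -1], [0, 0, -0.8, 0.1, 0.01, 0, -1], [0, 0, -0.8, 0.11, 0.01, 0, -1], [0, 0, -0.8, 0.1, -0.0, 0, -1], [0, 0, -0.8, 0.11, -0.02, 0, -1], [0, 0, -0.8, 0.1, -0.02, 0, -1], [0, 0, -0.8, 0.1, -0.02, 0, -1], [0, 0, -0.8, 0.1, -0.04, 0, -1], [0, 0, -0.8, 0.1, -0.05, 0, -1], 
end [0.58  0.137] 41.400000000000034
[0, 0, -0.8, 0.09, -0.05, 0, -1], [0, 0, -0.8, 0.08, -0.06, 0, -1], [0, 0, -0.8, 0.09, -0.07, 0, -1], [0, 0, -0.8, 0.07, -0.07, 0, -1], [0, 0, -0.8, 0.07, -0.08, 0, -1], [0, 0, -0.8, 0.06, -0.08, 0, -1], [0, 0, -0.8, 0.06, -0.09, 0, -1], [0, 0, -0.8, 0.04, -0.1, 0, -1], [0, 0, -0.8, 0.04, -0.1, 0, -1], [0, 0, -0.8, 0.03, -0.1, 0, -1], [0, 0, -0.8, 0.02, -0.1, 0, -1], [0, 0, -0.8, 0.02, -0.11, 0, -1], 
end [0.6068 0.0966] -16.200000000000003
[0, 0, -0.8, 0.0, -0.1, 0, -1], [0, 0, -0.8, -0.0, -0.11, 0, -1], [0, 0, -0.8, -0.02, -0.1, 0, -1], [0, 0, -0.8, -0.02, -0.1, 0, -1], [0, 0, -0.8, -0.03, -0.1, 0, -1], [0, 0, -0.8, -0.04, -0.1, 0, -1], [0, 0, -0.8, -0.05, -0.1, 0, -1], [0, 0, -0.8, -0.05, -0.09, 0, -1], [0, 0, -0.8, -0.06, -0.08, 0, -1], [0, 0, -0.8, -0.07, -0.08, 0, -1], [0, 0, -0.8, -0.08, -0.08, 0, -1], [0, 0, -0.8, -0.08, -0.06, 0, -1], 
end [0.5868 0.0526] -73.79999999999998
```

Emit:
{"method": "drive_tool", "body": {"commands": [[[0,0,0,0.17,0.02,0,-1],[0,0,0,0.17,0.02,0,-1],[0,0,-0.8,0.09,0.04,0,-1],[0,0,-0.8,0.09,0.04,0,-1],[0,0,-0.8,0.11,0.03,0,-1],[0,0,-0.8,0.1,0.03,0,-1],[0,0,0,0,0,0,-1]]]}}

```text
clock: 3.2
eef_pos: [0.5486, 0.1426, 0.0956]
ee_rot: [179.9, -0.0, 79.8]
ft_force: [0.4, -0.7, 0.8]
finger_gap: 0.0
```

```bash
python3 look.py 3
```

```text
3.3 [0.5481 0.1425 0.0955] [180.   -0.   79.9] [-0.35  0.43  0.13] [ 0.06 -0.01  0.04] [  8.8  10.8  87.7   0.   81.5 -71.1]
```

View pics/L3.png

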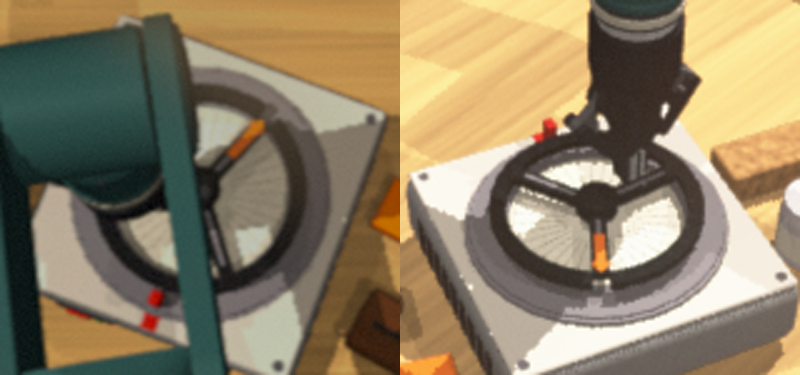

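The cover turns cleanly with the finger: the arrow has moved clockwise to about (258,128) in the top crop, and forces are negligible. I'll continue the sweep.

Emit:
{"method": "drive_tool", "body": {"commands": [[[0,0,-0.8,0.1,0.01,0,-1],[0,0,-0.8,0.11,0.01,0,-1],[0,0,-0.8,0.1,0,0,-1],[0,0,-0.8,0.11,-0.02,0,-1],[0,0,-0.8,0.1,-0.02,0,-1],[0,0,-0.8,0.1,-0.02,0,-1],[0,0,-0.8,0.1,-0.04,0,-1],[0,0,-0.8,0.1,-0.05,0,-1],[0,0,-0.8,0.09,-0.05,0,-1],[0,0,-0.8,0.08,-0.06,0,-1],[0,0,-0.8,0.09,-0.07,0,-1],[0,0,-0.8,0.07,-0.07,0,-1]]]}}

```text
clock: 4.5
eef_pos: [0.5932, 0.1276, 0.0952]
ee_rot: [-179.9, 0.0, 22.1]
ft_force: [-1.0, 0.5, 0.3]
finger_gap: 0.003
```

Emit:
{"method": "drive_tool", "body": {"commands": [[[0,0,-0.8,0.07,-0.08,0,-1],[0,0,-0.8,0.06,-0.08,0,-1],[0,0,-0.8,0.06,-0.09,0,-1],[0,0,-0.8,0.04,-0.1,0,-1],[0,0,-0.8,0.04,-0.1,0,-1],[0,0,-0.8,0.03,-0.1,0,-1],[0,0,-0.8,0.02,-0.1,0,-1],[0,0,-0.8,0.02,-0.11,0,-1],[0,0,-0.8,0,-0.1,0,-1],[0,0,-0.8,0,-0.11,0,-1],[0,0,-0.8,-0.02,-0.1,0,-1],[0,0,-0.8,-0.02,-0.1,0,-1]]]}}

```text
clock: 5.7
eef_pos: [0.6058, 0.0808, 0.0953]
ee_rot: [-179.9, 0.0, -35.5]
ft_force: [-0.1, 1.8, -0.8]
finger_gap: -0.003
```

```bash
python3 look.py 4
```

```text
5.8 [0.6056 0.0802 0.0953] [-180.    -0.   -35.4] [-0.64 -0.29  0.31] [0.03 0.02 0.04] [ 2.2 16.2 81.1 -0.  82.7 37.6]
```

View pics/L4.png

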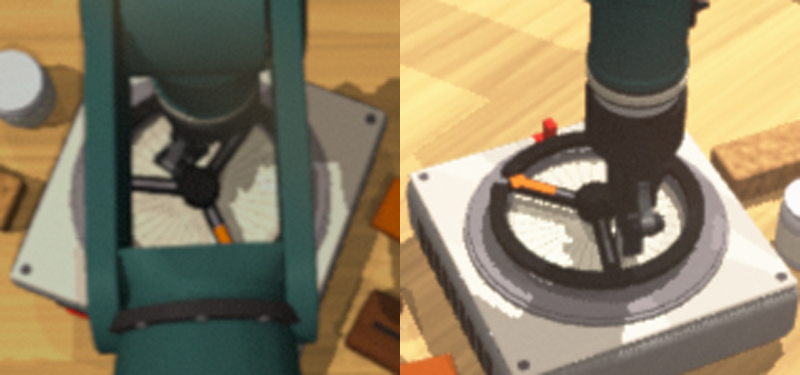

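The arrow is now at about (520,182) in the scene crop, short of the red bracket at (545,130). I'll run the remaining 8 sweep rows.

Emit:
{"method": "drive_tool", "body": {"commands": [[[0,0,-0.8,-0.03,-0.1,0,-1],[0,0,-0.8,-0.04,-0.1,0,-1],[0,0,-0.8,-0.05,-0.1,0,-1],[0,0,-0.8,-0.05,-0.09,0,-1],[0,0,-0.8,-0.06,-0.08,0,-1],[0,0,-0.8,-0.07,-0.08,0,-1],[0,0,-0.8,-0.08,-0.08,0,-1],[0,0,-0.8,-0.08,-0.06,0,-1],[0,0,0,0,0,0,-1]]]}}

```text
clock: 6.7
eef_pos: [0.587, 0.0527, 0.0954]
ee_rot: [180.0, -0.0, -73.7]
ft_force: [0.2, 0.4, -0.6]
finger_gap: 0.001
```

```bash
python3 look.py 5
cat > ang.py <<'E'
from h import *
import sys
k=sys.argv[1]; zt=float(sys.argv[2]) if len(sys.argv)>2 else .106
C=np.array([.5565,.0926])
for n,c in [("top",(281,226)),("scene",(333,238))]:
    p=np.load(f"{n}{k}.npz")["p"]; hsv=cv2.cvtColor(p,cv2.COLOR_RGB2HSV); h,s,v=[hsv[...,i].astype(int) for i in range(3)]
    vv,uu=np.nonzero((h>=6)&(h<=17)&(s>170)&(v>90))
    w=px2w(n,np.c_[uu,vv],zt)[:,:2]-C; r=np.hypot(*w.T); m=(r>.02)&(r<.08)
    if m.sum()<5: print(n,"none"); continue
    w=w[m]; mu=w.mean(0); print(n,m.sum(),"r",np.hypot(*mu).round(4),"angle",np.degrees(np.arctan2(mu[1],mu[0])).round(2), "axis",end=" ")
    e,V=np.linalg.eigh(np.cov(w.T)); x=V[:,1]; x=x*np.sign(x@mu); print(np.degrees(np.arctan2(x[1],x[0])).round(2))
E
python3 ang.py 0; python3 ang.py 3;python3 ang.py 4;python3 ang.py 5
```

```text
6.8 [0.5873 0.0529 0.0955] [-180.    -0.   -73.6] [-0.33 -0.4  -0.33] [ 0.05  0.   -0.05] [-0.4 13.6 84.3 -0.  82.1 73.3]
top 83 r 0.0576 angle -20.61 axis -19.81
scene 67 r 0.0569 angle -20.72 axis -22.56
top 85 r 0.0572 angle -43.38 axis -42.89
scene 65 r 0.0575 angle -43.37 axis -45.19
top 31 r 0.0437 angle -154.8 axis -146.17
scene 71 r 0.0591 angle -156.67 axis -159.71
top 106 r 0.0576 angle 166.47 axis 165.57
scene none
```

View pics/L5.png

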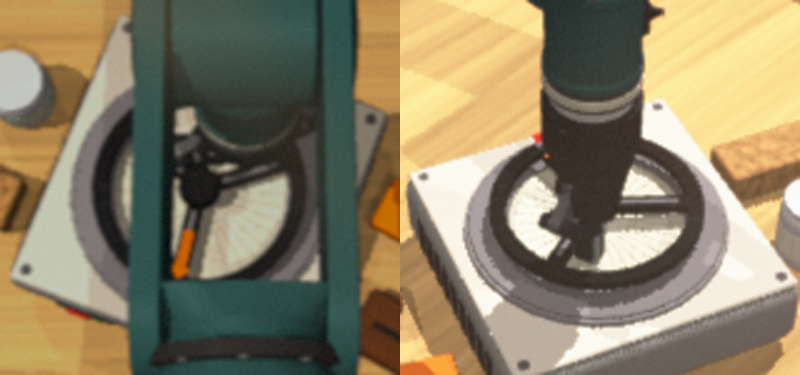

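Tool yaw is -73.7° and the arrow is at 166.5° against a target of 158.5°, leaving about 8° to push. I'll go most of the way slowly, then back the finger off and measure without it in the way.

```bash
python3 -c "
from traj import *
c=go([.5868,.0526],-73.8,4,-1.8)
print((P(-81,o=.028)-c)/.04)"
```

```text
[0, 0, -0.3, -0.03, -0.03, 0, -1], [0, 0, -0.3, -0.03, -0.02, 0, -1], [0, 0, -0.3, -0.04, -0.02, 0, -1], [0, 0, -0.3, -0.03, -0.02, 0, -1], 
end [0.5816 0.049 ] -80.99999999999999
[0.24769233 0.03897033]
```

Emit:
{"method": "drive_tool", "body": {"commands": [[[0,0,-0.3,-0.03,-0.03,0,-1],[0,0,-0.3,-0.03,-0.02,0,-1],[0,0,-0.3,-0.04,-0.02,0,-1],[0,0,-0.3,-0.03,-0.02,0,-1],[0,0,0,0,0,0,-1]]]}}

```text
clock: 7.3
eef_pos: [0.5821, 0.0493, 0.0955]
ee_rot: [-180.0, -0.0, -81.0]
ft_force: [0.1, 0.0, 0.1]
finger_gap: -0.0
```

```bash
python3 look.py 6; python3 ang.py 6
```

```text
7.4 [0.5821 0.0493 0.0954] [-180.   -0.  -81.] [0.2  0.56 0.02] [ 0.06 -0.09 -0.03] [-0.7 13.  85.1 -0.  81.9 80.2]
top 41 r 0.0467 angle 161.43 axis 171.74
scene none
```

View pics/L6.png

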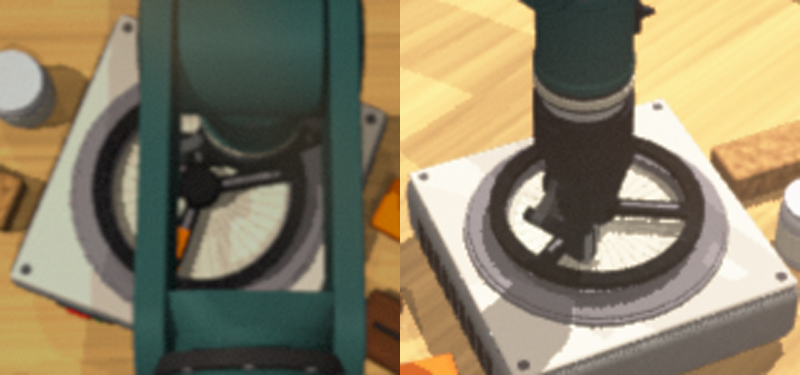

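The gripper hides the arrow, so I'll back off 10 mm, rise straight up and swing aside to measure.

Emit:
{"method": "drive_tool", "body": {"commands": [[[0,0,0,0.13,0.02,0,-1],[0,0,0,0.12,0.02,0,-1],[0,0,0,0,0,0.5,-1],[0,0,0,0,0,0.8,-1],[0,0,0,0,0,0.8,-1],[0,0,0,0,-0.6,0.4,-1],[0,0,0,0,-1,0,-1],[0,0,0,0,-1,0,-1],[0,0,0,0,-1,0,-1],[0,0,0,0,-1,0,-1],[0,0,0,0,-1,0,-1],[0,0,0,0,-0.4,0,-1]]]}}

```text
clock: 8.6
eef_pos: [0.5918, -0.1929, 0.1949]
ee_rot: [180.0, -0.1, -81.2]
ft_force: [0.0, 0.2, 0.1]
finger_gap: 0.001
```

```bash
python3 look.py 7; python3 ang.py 7
```

```text
8.7 [ 0.5919 -0.1913  0.1948] [180.    0.  -81.2] [-0.27  0.37 -0.1 ] [0.03 0.01 0.06] [-23.1  14.7  71.4  -0.   93.9  58.1]
top 105 r 0.0587 angle 160.14 axis 159.53
scene 64 r 0.0597 angle 159.45 axis 158.73
```

View pics/L7.png

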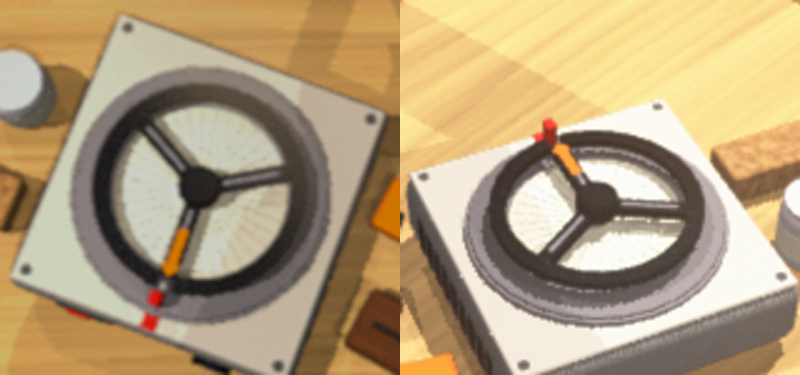

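Arrow angle with the hand clear is 160.1° in the top view and 159.5° in the scene view. The bracket is at 159.1° and 158.9°. That leaves the notch about 1° (about 1–1.5 mm) off, inside the pin's guide range. Next I'll go over the hub and look before pressing.

Emit:
{"method": "drive_tool", "body": {"commands": [[[0,0,0,-0.08,0.6,0,-1],[0,0,0,-0.12,0.95,0,-1],[0,0,0,-0.12,0.95,0,-1],[0,0,0,-0.12,0.95,0,-1],[0,0,0,-0.12,0.95,0,-1],[0,0,0,-0.12,0.95,0,-1],[0,0,0,-0.12,0.95,0,-1],[0,0,0,-0.09,0.75,0,-1],[0,0,0,0,0,-0.5,-1],[0,0,0,0,0,-0.7,-1],[0,0,0,0,0,-0.45,-1],[0,0,0,0,0,0,-1]]]}}

```text
clock: 9.9
eef_pos: [0.5535, 0.0949, 0.1258]
ee_rot: [179.6, 0.1, -80.8]
ft_force: [0.4, 0.7, -1.1]
finger_gap: 0.002
```

```bash
python3 look.py 8
```

```text
10.0 [0.556  0.0942 0.1296] [180.    0.  -80.9] [0.02 0.81 0.78] [-0.07  0.02 -0.08] [ 3.8  9.1 85.6  0.  85.3 84.7]
```

View pics/L8.png

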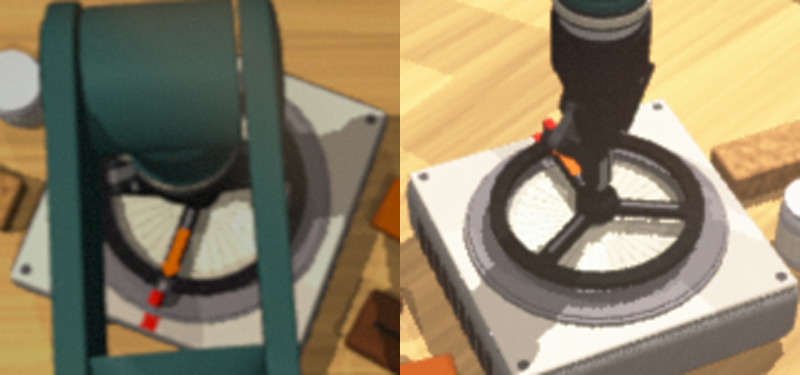

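The fingers are centred just above the hub and the arrow is in line with the bracket. I'll press in small steps, watching the force.

Emit:
{"method": "drive_tool", "body": {"commands": [[[0,0,0,0,0,-0.1,-1],[0,0,0,0,0,-0.1,-1],[0,0,0,0,0,-0.05,-1],[0,0,0,0,0,-0.05,-1],[0,0,0,0,0,-0.05,-1],[0,0,0,0,0,0,-1]]]}}

```text
clock: 10.6
eef_pos: [0.5565, 0.0928, 0.1161]
ee_rot: [-180.0, -0.0, -81.0]
ft_force: [-2.4, 0.1, 4.0]
finger_gap: 0.002
```

Emit:
{"method": "drive_tool", "body": {"commands": [[[0,0,0,0,0,-0.03,-1],[0,0,0,0,0,-0.03,-1],[0,0,0,0,0,-0.03,-1],[0,0,0,0,0,0,-1]]]}}

```text
clock: 11.0
eef_pos: [0.5566, 0.0928, 0.1124]
ee_rot: [-180.0, -0.0, -81.0]
ft_force: [-2.8, 0.1, 5.0]
finger_gap: -0.002
```

It is going down at about 5 N, so the notch has engaged. I'll continue.

Emit:
{"method": "drive_tool", "body": {"commands": [[[0,0,0,0,0,-0.04,-1],[0,0,0,0,0,-0.04,-1],[0,0,0,0,0,-0.04,-1],[0,0,0,0,0,0,-1]]]}}

```text
clock: 11.4
eef_pos: [0.5566, 0.0928, 0.1075]
ee_rot: [-180.0, -0.0, -81.0]
ft_force: [-1.8, 0.6, 4.6]
finger_gap: -0.001
```

Emit:
{"method": "drive_tool", "body": {"commands": [[[0,0,0,0,0,-0.025,-1],[0,0,0,0,0,0,-1]]]}}

```text
clock: 11.6
eef_pos: [0.5566, 0.0928, 0.1065]
ee_rot: [-180.0, -0.0, -81.0]
ft_force: [-1.1, -0.3, 4.7]
finger_gap: 0.003
```

Commanded z is now about 0.1056, and the force hasn't yet risen at the seat. I'll continue in 0.5–1 mm steps.

Emit:
{"method": "drive_tool", "body": {"commands": [[[0,0,0,0,0,-0.02,-1],[0,0,0,0,0,0,-1]]]}}

```text
clock: 11.8
eef_pos: [0.5566, 0.0928, 0.106]
ee_rot: [-180.0, -0.0, -81.0]
ft_force: [-1.7, -1.0, 5.5]
finger_gap: 0.003
```

Emit:
{"method": "drive_tool", "body": {"commands": [[[0,0,0,0,0,-0.015,-1],[0,0,0,0,0,0,-1]]]}}

```text
clock: 12.0
eef_pos: [0.5566, 0.0928, 0.106]
ee_rot: [-179.9, -0.0, -81.0]
ft_force: [-3.2, 0.0, 8.4]
finger_gap: 0.004
```

The fingertips stopped at 0.106 with the force rising, so the cover is seated. One more small press to be sure, then straight up and away.

Emit:
{"method": "drive_tool", "body": {"commands": [[[0,0,0,0,0,-0.015,-1],[0,0,0,0,0,0,-1]]]}}

```text
clock: 12.2
eef_pos: [0.5566, 0.0928, 0.106]
ee_rot: [-179.9, -0.0, -81.0]
ft_force: [-4.4, 0.2, 10.0]
finger_gap: -0.001
```

Emit:
{"method": "drive_tool", "body": {"commands": [[[0,0,0,0,0,0.1,-1],[0,0,0,0,0,0.4,-1],[0,0,0,0,0,0.8,-1],[0,0,0,0,0,0.9,-1],[0,0,0,0,-0.5,0.3,-1],[0,0,0,0,-1,0,-1],[0,0,0,0,-1,0,-1],[0,0,0,0,-1,0,-1],[0,0,0,0,-1,0,-1],[0,0,0,0,-1,0,-1],[0,0,0,0,-1,0,-1],[0,0,0,0,0,0,-1]]]}}

```text
clock: 13.4
eef_pos: [0.5558, -0.172, 0.2024]
ee_rot: [179.9, -0.1, -81.4]
ft_force: [0.7, 0.8, 0.3]
finger_gap: -0.001
```

```bash
python3 look.py 9; python3 ang.py 9 0.094
python3 - <<'E'
from h import *
def dep(n,k,u,v):
    D=np.load(n+k+".npz")["d"]; K,R,t=cam(n); zz=np.median(D[v-1:v+2,u-1:u+2]); 
    return (R.T@(np.linalg.inv(K)@[u,v,1]*zz-t)).round(4)
for k in "079": print(k,dep("top",k,281,226),dep("scene",k,332,231))
# rim height: median z in annulus 78-88 before/after
for k in "079":
    for n in("top","scene"):
        D=np.load(n+k+".npz")["d"];K,R,t=cam(n);v,u=np.mgrid[0:480,0:640]
        X=(np.linalg.inv(K)@np.stack([u.ravel(),v.ravel(),np.ones(u.size)])*D.ravel()); W=(R.T@(X-t[:,None])).T
        r=np.hypot(W[:,0]-.5565,W[:,1]-.0926); print(k,n,"rim z",np.median(W[(r>.079)&(r<.087),2]).round(4),"hub",np.median(W[(r<.012),2]).round(4))
a=np.load("top0.npz")["p"].astype(int);b=np.load("top9.npz")["p"]
E
```

```text
13.5 [ 0.5561 -0.1679  0.2028] [ 1.799e+02  1.000e-01 -8.110e+01] [-0.65  1.12 -0.54] [-0.07  0.07 -0.  ] [-22.4   9.4  76.9   0.   93.8  58.7]
top 96 r 0.0581 angle 160.04 axis 160.56
scene 57 r 0.059 angle 159.5 axis 158.43
0 [0.5537 0.0912 0.1175] [0.5656 0.0856 0.1165]
7 [0.5538 0.0912 0.117 ] [0.5653 0.0859 0.1161]
9 [0.5556 0.0917 0.1065] [0.5574 0.0944 0.1044]
0 top rim z 0.1062 hub 0.1183
0 scene rim z 0.1033 hub 0.1168
7 top rim z 0.1061 hub 0.1183
7 scene rim z 0.1034 hub 0.1163
9 top rim z 0.0942 hub 0.1061
9 scene rim z 0.0926 hub 0.1047
```

View pics/L9.png

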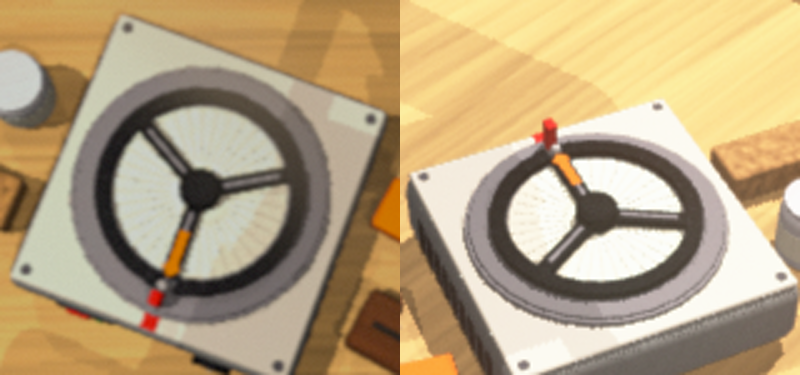

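The cover is down: its rim went from 0.1062 to 0.0942 m and its hub from 0.1183 to 0.1061 m, both about 12 mm. The notch is under the bracket at (155,297), with the steel pin visible in it, and the objects around it haven't moved. I'll let the arm settle, then hand in.

Emit:
{"method": "drive_tool", "body": {"commands": [[[0,0,0,0,0,0,-1],[0,0,0,0,0,0,-1],[0,0,0,0,0,0,-1]]]}}

```text
clock: 13.8
eef_pos: [0.5565, -0.166, 0.204]
ee_rot: [-180.0, -0.0, -80.9]
ft_force: [-0.6, 0.2, 0.5]
finger_gap: -0.003
```

```bash
python3 -c "
from plant import manip
print(manip.hand_in())"
```

```text
the job is handed in; nothing more can be done
None
```

The cover is home over the pin and the job is handed in at about 14 s; the hand-in gives no verdict. With the shut fingers I pushed one arm of the cover about 180° clockwise. Then I pressed the hub straight down and moved the hand well clear.

**Last checks:**
- **Depth:** the top camera's depth readings put both rim and hub about 12 mm lower than at the start. The fingers stopped at z = 0.106 m, as expected when home. The scene camera read 11–12 mm, starting from heights 1.5–3 mm lower than the top camera's.
- **Force:** the wrist read about 5 N going down and at most 10 N upward when I pressed on the seat.
- **Notch:** the orange mark is at 160.0° in the top view and 159.5° in the scene view. The bracket is at about 159° and the housing's front axis at 158.5°. The cameras therefore differ by about half a degree, and the notch is within about 1–2 mm of the pin, which went into it.
- **Other objects:** the tin, cork, wax block and brush look unmoved in the last picture, which shows only parts of them. I didn't measure their positions.

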